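Set the coffee warmer's heat wheel and start it

TASK

The coffee warmer's ribbed heat wheel stands one or two clicks from its mark: with a fingertip on top, roll it towards the start button until the white bar on its rim clicks into place at the very top, between the two dark pointers, and not past it into the next click. Then press the round start button all the way down and let it go; do not press it before the wheel is set. Pick nothing up, and leave the jug, mug, jar and tin where they stand.

Things in the scene. Friction and masses are not known exactly. Their poses are not given: they have to be found in the camera images.
- warmer: coffee warmer, white box fixed to the counter, 210 (x) by 350 (y) by 60 mm tall; origin: centre of its underside, z up; turned up to 0.4 rad either way, its -x side roughly towards the robot. On its deck: at +y a round dark hot plate (centre x 0, y 85, radius 78 mm, 4 mm high) with the jug; at -y the black heat wheel (x 35, y -120 mm) and, on its -x side, the start button (x -60, y -120 mm)
- wheel_axle (a point): middle of the heat wheel's axle, level with the deck; axes as the warmer's. Black disc on edge, half sunk in the deck, axle along y: 24 mm wide, radius 32 mm over its 30 ribs (2 mm high, along y), so its top is 32 mm above this point. 2 mm off each side is a fixed grey half-round cheek, 9 mm thick, radius 25 mm: the wheel cannot be pinched
- pointers (a point): crown of the cheeks, straight above the axle, 28 mm above the deck: half-way between the two dark pointers (each 3 mm wide, 4 mm high, one on each cheek) that mark the set position of the white bar; the wheel's top is 4 mm above this point
- wheel (a joint): wheel angle, rad. 0: white bar (6 mm wide, across the rim) at the top between the pointers. Negative: bar leans to the warmer's +x side (at the start by about 0.5 or 1). It grows as the wheel's top moves to the warmer's -x side (button side). Clicks at -1, -0.5, 0, 0.5: a spring pulls it into the nearest; about 2 N along the rim rolls it on to the next; 1 rad is 32 mm of rim
- start_top (a point): centre of the top face of the start button, a white round push button of radius 15 mm in a grey collar on the warmer's deck; pressed straight down
- start (a joint): travel of the start button in m: 0 up, 0.006 fully down (about 4 N); it springs back
- jug_mid (a point): middle of the glass coffee jug (radius 60 mm, 124 mm tall, black lid, handle reaching 98 mm from its axis) that stands loose on the hot plate; point on its axis 60 mm above its foot. Leave it
- mug_mid (a point): middle of a white mug, radius 40 mm, 92 mm tall, with a handle, loose on the counter; point 46 mm above its foot. Leave it
- jar_mid (a point): middle of an amber glass jar with a steel cap, radius 34 mm, 95 mm tall, loose on the counter; point 47 mm above its foot. Leave it
- tin_mid (a point): middle of a plain steel tin, radius 36 mm, 110 mm tall, loose on the counter; point 55 mm above its foot. Leave it

How it is judged:
By the outcome, as a careful person would: the job done as asked, in the order asked, and still so for the second after the job is handed in, with the robot touching nothing.
It also fails if it takes over 43 s, if anything falls off the work surface, if the arm or the gripper's body presses on something with over 40 N, if the wrist force passes 120 N, or if a joint passes its speed limit or range.

ROBOT

A 7-joint arm with a two-finger parallel gripper is mounted at the origin on the work surface. World frame = base frame: x ahead of the robot, y to its left, z up, the work surface at z = 0. Lengths are in mm, angles in rad, forces in N, time in s.
With the tool pointing down it reaches from about 400 to 900 mm from the base axis. Payload 5.5 kg.
Tool frame: the origin (TCP) lies at the very end of the fingers, on their centre line; the grasp point (between the pads) lies r.pinch_z behind it (r.pinch_z is the distance from the TCP to the grasp point, in mm); x points along the fingers, y is the direction in which the jaws open and shut, and the axes are right-handed (so a half turn about x gives the same grasp; the last joint's range is limited). The gripper opens to 85 mm and grips with 20 to 120 N. Pads are 22 mm wide; open, the fingers measure 114 mm over their backs; the gripper's body (76 mm by 85 mm) begins 54 mm behind the grasp point. The pads swing forward as they close: fully open they stand 13 mm farther back than shut.
Start: joints at [-1.069, 0.501, -0.427, 1.55, 0.221, 1.138, -0.21], TCP at [153.71, 631.564, 231.31] pointing down, gripper open.
Joint ranges: [-2.88, 2.88], [-0.31, 2.03], [-1.54, 1.56], [0.2, 2.42], [-1.41, 4.55], [0.19, 2.02], [-2.57, 2.57]. Speed limits (rad/s): [2.57, 2.57, 3.14, 3.14, 3.14, 3.14, 3.14].

INTERFACE

Orientations are given as a 3x3 rotation matrix whose columns are the frame's x, y, z axes.
In Python, from plant import r gives the robot as it stands.
- The arm moves only by the shell command python3 -m jog 'ROWS'. ROWS is JSON, one flat list of numbers, 7 for each row, row after row: the finger opening in cm, from 0 to 8.54, then the shift along the tool's x, y, z in cm, then the turn, a rotation vector about the tool's x, y, z in rad. A call has exactly 5 rows; each row shifts and turns the commanded pose from where the row before left it, along the tool's axes as they then stand; what a row does not reach is not made up. A row lasts 1/8 s, in which the tool goes at most 62.5 mm and 10.7 degrees, less where a joint would pass 70% of its speed; a pose out of reach is approached as far as the arm can. A call is refused whole if a number of a shift passes 6.25 or a number of a turn 0.188, either way. A call with a gripper value outside its range is refused whole. The fingers move at their own pace and stop on an object; the grip force is fixed at half the most. Time passes only in rows, so rows that do not move let the fingers close, or fill a call up. It gives the time, the measured TCP pose, the force and the opening at its end, in the units of the state.
- r.get_state(): the state, without advancing time (a new reading comes with each control period).
- r.camera(name): name is "scene" or "top" or "wrist"; returns a dict with "color" (384x512x3 uint8, red, green, blue), "mtx" (3x3 intrinsics, pixels), "R" (3x3) and "t" (3): a world point X has camera coordinates R X + t. Camera axes: x right, y down, z forward; pixel columns grow to the right and rows downward; lengths in mm; the calibration is good to about 2 mm. A picture is of the moment at which its call begins. There is no depth.
- r.hand_in(): hands the job in, once; it reports no verdict.
The state is a dict: "time": time; "q": joint angles; "qvel": joint speeds; "effort": joint torques, N m; "eef_pos": TCP position; "tool_rot": TCP orientation; "force": force on the tool from outside, world axes, zero at the start; "torque": the same for the moment, N m; "gripper_width": finger opening in mm.
Only numpy, scipy, OpenCV 4.12 (cv2) and the standard library are available. Lean on these libraries where they do the work, as an engineer would, in place of code of your own. Each camera call takes 0.05 s, during which the arm holds its last target.

## Working session

There is one attempt and no reset: what is moved stays moved. The work goes in short steps, Python scripts to look and compute and a shell command to move; the robot and the scene stay as the last step left them, time stands still between calls to the robot, and variables do not carry over. Pictures are saved under pics/ and viewed, and the job is handed in when it is done.

```bash
mkdir -p pics; ls; python3 - <<'E'
from plant import r
import cv2
s=r.get_state();print(s['time'],s['eef_pos'],s['tool_rot'],r.pinch_z,s['gripper_width'],s['force'])
for n in("scene","top","wrist"):
    c=r.camera(n);cv2.imwrite(f"pics/{n}0.png",c["color"][:,:,::-1]);print(n,c["mtx"],c["R"],c["t"])
E
```

```text
pics
0.0 [153.6635029  630.86854281 230.2570699 ] [[-4.71989153e-04  2.36513262e-01  9.71628146e-01]
 [-1.86593907e-03  9.71626354e-01 -2.36513732e-01]
 [-9.99998148e-01 -1.92463084e-03 -1.72777632e-05]] 18.700000000000003 85.47263873045657 [ 0.09180935  0.28219581 -0.40025127]
scene [[388.27500583   0.         257.9984192 ]
 [  0.         388.27500583 192.51763185]
 [  0.           0.           1.        ]] [[ 0.23650552  0.97158358 -0.00951255]
 [ 0.76417179 -0.19204554 -0.61575968]
 [-0.60008884  0.13836134 -0.78787659]] [-171.93940245 -348.5836068  1444.59448934]
top [[386.36585004   0.         252.37898419]
 [  0.         386.36585004 191.71361108]
 [  0.           0.           1.        ]] [[ 0.06258813 -0.99803408  0.00327151]
 [-0.9735936  -0.06177583 -0.21977088]
 [ 0.21954093  0.01056992 -0.97554603]] [  21.64610147  583.33882905 1021.1086748 ]
wrist [[268.49810263   0.         252.1221931 ]
 [  0.         268.49810263 191.20669814]
 [  0.           0.           1.        ]] [[ 0.23635834  0.97166346 -0.0022044 ]
 [ 0.92909654 -0.22533856  0.29326123]
 [ 0.28445448 -0.07136284 -0.95602981]] [-649.38724997  -38.27827364  380.46819795]
```

View pics/scene0.png

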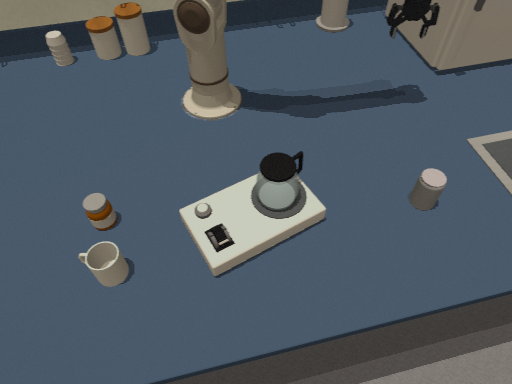

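View pics/top0.png

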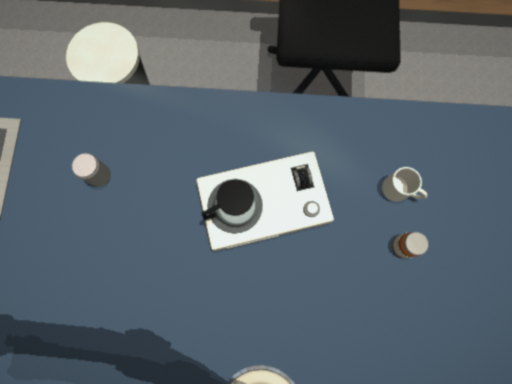

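View pics/wrist0.png

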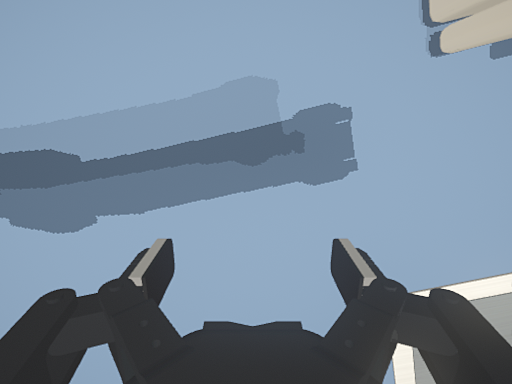

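The warmer is visible in the top view (about 200–330, 155–245) and in the scene view (185–325, 175–262). The wheel sits at top (302,177) and the button at top (312,209). I'll zoom in on both.

```bash
python3 - <<'E'
import cv2
a=cv2.imread("pics/top0.png");b=cv2.imread("pics/scene0.png")
cv2.imwrite("pics/topz.png",cv2.resize(a[145:255,190:340],None,fx=5,fy=5,interpolation=cv2.INTER_CUBIC))
cv2.imwrite("pics/scz.png",cv2.resize(b[190:265,180:290],None,fx=7,fy=7,interpolation=cv2.INTER_CUBIC))
E
```

```text
(no output)
```

View pics/topz.png

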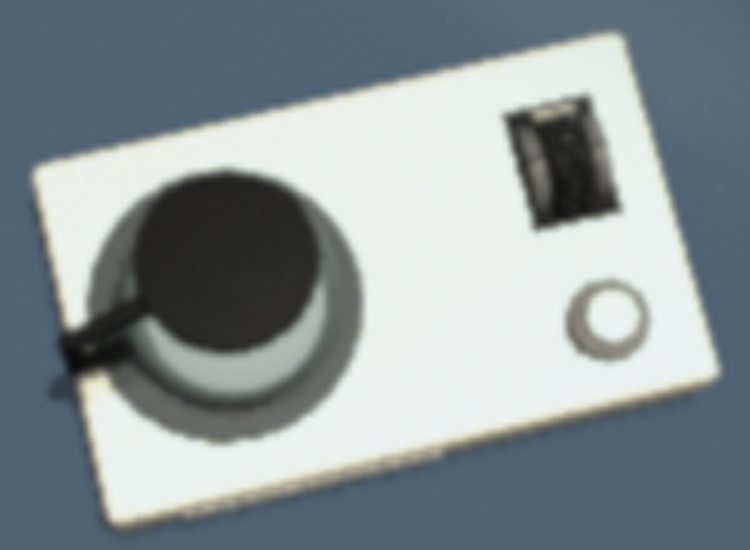

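View pics/scz.png

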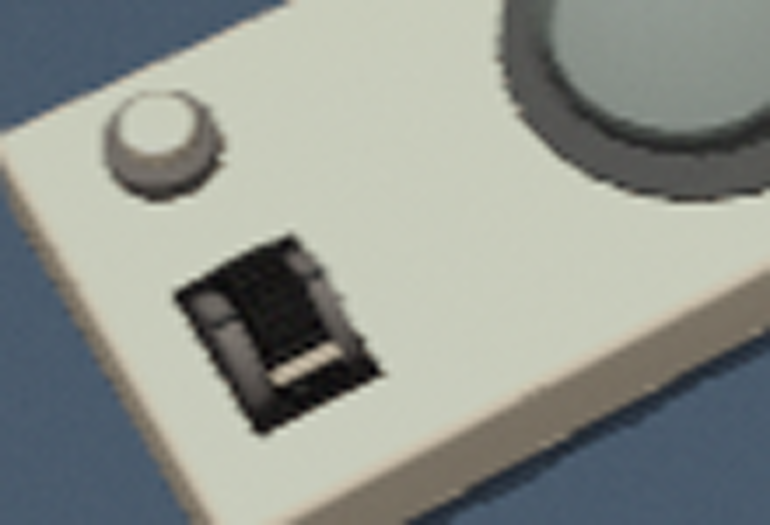

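```bash
cat > h.py <<'E'
import numpy as np,cv2,json,os
def ray(c,uv,z):
    R=np.array(c["R"]);t=np.array(c["t"]);d=R.T@np.linalg.inv(c["mtx"])@np.array([uv[0],uv[1],1.]);o=-R.T@t
    return o+d*(z-o[2])/d[2]
def proj(c,X):
    p=np.array(c["mtx"])@(np.array(c["R"])@X+c["t"]);return p[:2]/p[2]
E
python3 - <<'E'
from plant import r
from h import *
c=r.camera("top");s=r.camera("scene")
g=c["color"].min(axis=2)
m=(g>150).astype(np.uint8);m=cv2.morphologyEx(m,cv2.MORPH_OPEN,np.ones((3,3)))
roi=np.zeros_like(m);roi[140:260,185:345]=1;m*=roi
cn=max(cv2.findContours(m,cv2.RETR_EXTERNAL,cv2.CHAIN_APPROX_NONE)[0],key=cv2.contourArea)
# top-surface outline: rectify pixel contour on plane z=60, fit rect
P=np.array([ray(c,p[0],60)[:2] for p in cn],np.float32)
rc=cv2.minAreaRect(P);print(rc, cv2.boxPoints(rc))
(cx,cy),_,_=rc
B=cv2.boxPoints(rc);e=[B[1]-B[0],B[2]-B[1]];y=max(e,key=np.linalg.norm);y=y/np.linalg.norm(y);y*=np.sign(y[1])
x=np.array([y[1],-y[0]]);th=np.arctan2(x[1],x[0]);print("yaw",th,x,y)
W=lambda a,b,z:np.array([*(np.array([cx,cy])+a*x+b*y),z])
print("axle",W(35,-120,60),"start",W(-60,-120,70))
for n,X in dict(point=W(35,-120,88),top=W(35,-120,92),start=W(-60,-120,72),start80=W(-60,-120,80),m1=W(35+27,-120,60+17),m05=W(35+15,-120,60+28),c1=W(-105,-175,60),c2=W(105,-175,60),c3=W(105,175,60),c4=W(-105,175,60)).items(): 
    print(n,(proj(c,X)-[190,145])*5,(proj(s,X)-[180,190])*7)
# button from two views
def tri(u,v):
    A=[];b=[]
    for cc,uv in((c,u),(s,v)):
        p=np.array(cc["mtx"])@np.c_[cc["R"],cc["t"]]
        for i in(0,1):
            q=uv[i]*p[2]-p[i];A.append(q[:3]);b.append(-q[3])
    return np.linalg.lstsq(np.array(A),np.array(b),rcond=None)[0]
M=np.array([cx,cy])
for n,u,v in(("button",(612,315),(158,122)),("bar",(552,112),(307,366))):
    X=tri(np.array(u)/5+[190,145],np.array(v)/7+[180,190]);d=X[:2]-M;print(n,X,d@x,d@y)
E
```

```text
((562.6732788085938, 23.712417602539062), (211.8115692138672, 348.16314697265625), 17.256521224975586) [[ 409.89337   158.54094 ]
 [ 513.1761   -173.95006 ]
 [ 715.4532   -111.116104]
 [ 612.1705    221.3749  ]]
yaw 0.3011832 [0.9549862  0.29665035] [-0.29665035  0.9549862 ]
axle [631.69583893 -80.50316334  60.        ] start [ 540.9721489  -108.68494606   70.        ]
point [567.19757657 150.67960873] [265.67723987 280.88740194]
top [568.15298899 148.78875296] [264.67222509 274.91460396]
start [608.79005344 319.52500729] [156.3258972 124.8413886]
start80 [611.02223953 316.95530258] [153.77008712 112.63966916]
m1 [551.96120954 110.83253029] [302.85734087 351.63075671]
m05 [560.07848658 125.39933935] [284.8380704  311.11085819]
c1 [722.58553945 377.88022464] [-16.90585859 122.348423  ]
c2 [620.45640784  28.18425507] [225.03994931 537.65981919]
c3 [ 28.09541359 165.96976001] [1026.59260465  116.9157869 ]
c4 [106.98483182 527.89359678] [ 730.69435042 -219.89225495]
button [ 542.88942173 -108.75363705   76.46668989] -58.18941226902781 -120.63436797522189
bar [659.12026573 -72.63414949  69.63822849] 63.52430009799007 -120.62067584286685
```

The bar triangulates to about 28 mm on the +x side and low on the rim, so the wheel is two clicks away (-1). The warmer's yaw is 0.30, the axle is at about (632,-80) and the button at about (541,-109, 73). I'll move over the jug at a safe height with the fingers closing.

```bash
python3 -m jog '[0,-1.4,-3.9,4.3,0,0,0, 0,-1.4,-3.9,4.3,0,0,0, 0,-1.4,-3.9,4.3,0,0,0, 0,-1.4,-3.9,4.3,0,0,0, 0,-1.4,-3.9,4.3,0,0,0]'
python3 -m jog '[0,0,-4.1,4.5,0,0,0, 0,0,-4.1,4.5,0,0,0, 0,0,-4.1,4.5,0,0,0, 0,0,-4.1,4.5,0,0,0, 0,0,-4.1,4.5,0,0,0]'
```

```text
time: 0.88
eef_pos: [317.4, 389.5, 301.8]
tool_rot: [[0.0, 0.237, 0.972], [0.0, 0.972, -0.237], [-1.0, 0.0, 0.0]]
force: [0.9, 0.2, 0.1]
gripper_width: 0.2
time: 1.5
eef_pos: [487.5, 137.2, 301.6]
tool_rot: [[0.001, 0.236, 0.972], [0.0, 0.972, -0.236], [-1.0, 0.0, 0.001]]
force: [0.8, 0.5, -0.2]
gripper_width: -0.1
```

```bash
python3 -m jog '[0,0,-3.5,4.0,0,0,0, 0,0,-3.5,4.0,0,0,0, 0,0,-3.5,4.0,0,0,0, 0,0,-3.4,4.0,0,0,0, 0,0,-3.4,3.9,0,0,0]'
python3 -m jog '[0,2,0,0,-0.18,0,0, 0,3,0,0,-0.18,0,0, 0,3,0,0,-0.18,0,0, 0,2,0,0,0,0,0, 0,0,0,0,0,0,0]'
python3 - <<'E'
from plant import r
import cv2
c=r.camera("wrist");cv2.imwrite("pics/w1.png",c["color"][:,:,::-1]);s=r.get_state();print(s['eef_pos'],s['tool_rot'],s['force'])
from h import *
for X in [(631.7,-80.5,92),(631.7,-80.5,88),(541,-108.7,75)]:print(proj(c,np.array(X)))
E
```

```text
time: 2.12
eef_pos: [639.9, -77.5, 301.2]
tool_rot: [[0.0, 0.236, 0.972], [0.0, 0.972, -0.236], [-1.0, 0.0, -0.0]]
force: [1.2, 0.9, 0.4]
gripper_width: -0.1
time: 2.75
eef_pos: [637.5, -76.2, 199.2]
tool_rot: [[-0.004, -0.297, 0.955], [0.001, 0.955, 0.297], [-1.0, 0.002, -0.004]]
force: [0.0, -0.1, -0.1]
gripper_width: 0.2
[638.58298841 -76.25141962 200.74127348] [[-1.67418069e-03 -2.96493275e-01  9.55033473e-01]
 [ 2.45885989e-04  9.55034661e-01  2.96494074e-01]
 [-9.99998568e-01  7.31214003e-04 -1.52599704e-03]] [ 0.57727976 -0.04230023  0.59573076]
[248.84366632 182.95799362]
[248.88627491 181.89792176]
[248.64600255  78.91570313]
```

View pics/w1.png

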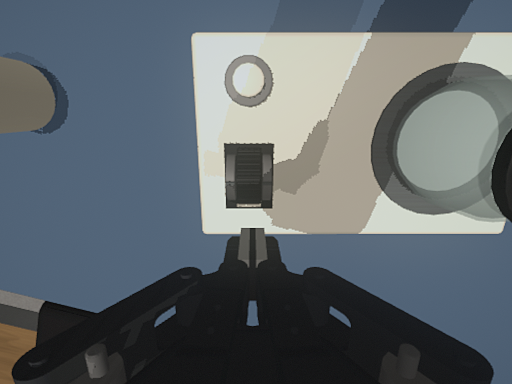

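```bash
python3 - <<'E'
import cv2
a=cv2.imread("pics/w1.png")
cv2.imwrite("pics/w1z.png",cv2.resize(a[130:250,200:310],None,fx=5,fy=5,interpolation=cv2.INTER_CUBIC))
E
```

```text
(no output)
```

View pics/w1z.png

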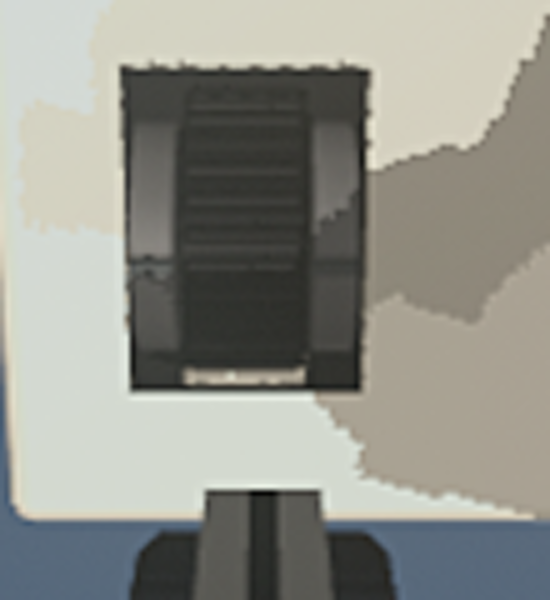

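The wrist view agrees with the prediction: pointers at (249,183) and button at (248,80). The bar at row 205 confirms -1. Next I'll descend to just above the wheel.

```bash
python3 -m jog '[0,4,-0.2,0,0,0,0, 0,4,0,0,0,0,0, 0,2.1,0,0,0,0,0, 0,0,0,0,0,0,0, 0,0,0,0,0,0,0]'
python3 -m jog '[0,0.1,0,0,0,0,0, 0,0.1,0,0,0,0,0, 0,0.1,0,0,0,0,0, 0,0.1,0,0,0,0,0, 0,0,0,0,0,0,0]'
```

```text
time: 3.42
eef_pos: [641.2, -78.3, 102.2]
tool_rot: [[0.003, -0.297, 0.955], [-0.0, 0.955, 0.297], [-1.0, -0.001, 0.003]]
force: [-0.5, -1.4, 0.2]
gripper_width: -0.0
time: 4.05
eef_pos: [639.5, -78.2, 96.1]
tool_rot: [[-0.0, -0.297, 0.955], [0.0, 0.955, 0.297], [-1.0, 0.0, -0.0]]
force: [-0.3, -0.1, 0.6]
gripper_width: -0.0
```

```bash
python3 -m jog '[0,0.1,0,0,0,0,0, 0,0.1,0,0,0,0,0, 0,0.1,0,0,0,0,0, 0,0.1,0,0,0,0,0, 0,0,0,0,0,0,0]'
```

```text
time: 4.68
eef_pos: [639.6, -78.2, 92.2]
tool_rot: [[-0.0, -0.297, 0.955], [0.0, 0.955, 0.297], [-1.0, 0.0, -0.0]]
force: [0.4, 0.4, 0.1]
gripper_width: 0.2
```

```bash
python3 -m jog '[0,0.1,0,0,0,0,0, 0,0,0,0,0,0,0, 0,0.05,0,0,0,0,0, 0,0,0,0,0,0,0, 0,0,0,0,0,0,0]'
```

```text
time: 5.3
eef_pos: [640.3, -78.1, 91.7]
tool_rot: [[0.001, -0.297, 0.955], [0.0, 0.955, 0.297], [-1.0, -0.0, 0.001]]
force: [-1.2, 0.6, 6.8]
gripper_width: -0.1
```

Contact is made at 6.8 N. Next comes the first 16 mm stroke towards the button.

```bash
python3 -m jog '[0,0,0,-0.4,0,0,0, 0,0,0,-0.4,0,0,0, 0,0,0,-0.4,0,0,0, 0,0,0,-0.4,0,0,0, 0,0,0,0,0,0,0]'
python3 - <<'E'
from plant import r
import cv2
for n in("wrist","scene"):
    c=r.camera(n);im=c["color"][:,:,::-1]
    im=im[60:260,150:350] if n=="wrist" else im[190:265,180:290]
    cv2.imwrite(f"pics/{n}2.png",cv2.resize(im,None,fx=3 if n=="wrist" else 7,fy=3 if n=="wrist" else 7,interpolation=cv2.INTER_CUBIC))
E
```

```text
time: 5.92
eef_pos: [624.1, -83.2, 91.5]
tool_rot: [[-0.0, -0.296, 0.955], [-0.0, 0.955, 0.296], [-1.0, -0.0, -0.0]]
force: [-1.6, 0.6, 7.9]
gripper_width: -0.3
```

View pics/wrist2.png

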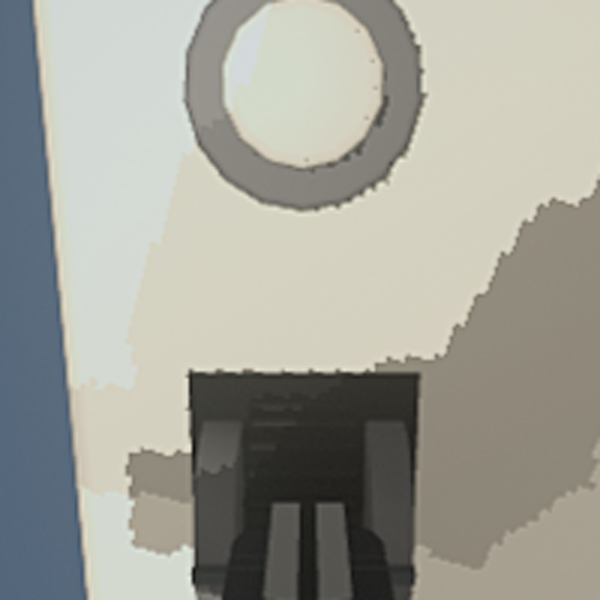

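View pics/scene2.png

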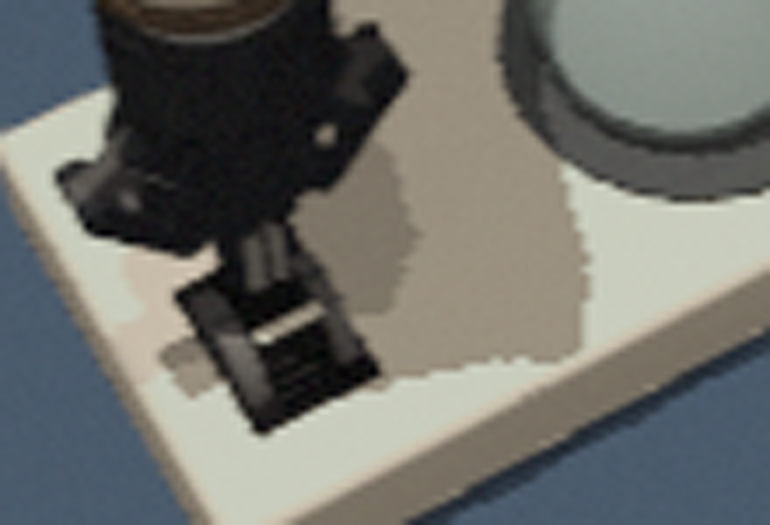

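The bar has moved to scene crop (290,322), which matches -0.5. I'll lift, go back 16 mm, land and repeat.

```bash
python3 -m jog '[0,-0.8,0,0,0,0,0, 0,0,0,0.8,0,0,0, 0,0,0,0.8,0,0,0, 0,0.4,0,0,0,0,0, 0,0,0,0,0,0,0]'
python3 -m jog '[0,0.2,0,0,0,0,0, 0,0.1,0,0,0,0,0, 0,0.1,0,0,0,0,0, 0,0,0,0,0,0,0, 0,0,0,0,0,0,0]'
python3 -m jog '[0,0,0,-0.4,0,0,0, 0,0,0,-0.4,0,0,0, 0,0,0,-0.4,0,0,0, 0,0,0,-0.4,0,0,0, 0,0,0,0,0,0,0]'
python3 - <<'E'
from plant import r
import cv2
c=r.camera("scene");im=c["color"][:,:,::-1][190:265,180:290]
cv2.imwrite(f"pics/scene3.png",cv2.resize(im,None,fx=7,fy=7,interpolation=cv2.INTER_CUBIC))
E
```

```text
time: 6.65
eef_pos: [638.9, -78.1, 93.7]
tool_rot: [[-0.002, -0.297, 0.955], [0.0, 0.955, 0.297], [-1.0, 0.001, -0.002]]
force: [-0.2, 0.4, 0.6]
gripper_width: 0.1
time: 7.28
eef_pos: [640.5, -78.1, 91.7]
tool_rot: [[0.002, -0.297, 0.955], [0.0, 0.955, 0.297], [-1.0, -0.0, 0.002]]
force: [-0.0, 1.2, 5.8]
gripper_width: -0.1
time: 7.9
eef_pos: [624.0, -83.3, 91.3]
tool_rot: [[-0.0, -0.296, 0.955], [-0.0, 0.955, 0.296], [-1.0, -0.0, -0.0]]
force: [-1.6, 0.4, 6.7]
gripper_width: 0.2
```

View pics/scene3.png

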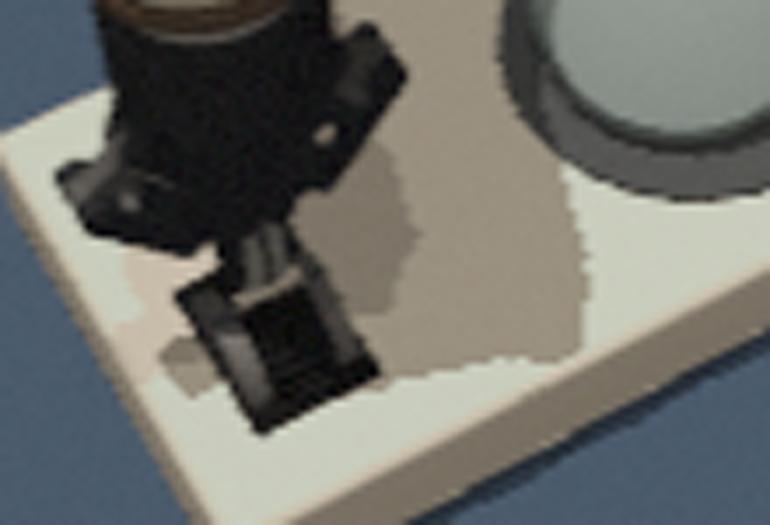

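The bar now sits at the top, about (268,287). I'll lift straight up and back off, then look.

```bash
python3 -m jog '[0,-1,0,0,0,0,0, 0,-4,0,0,0,0,0, 0,-4,0,1.5,0,0,0, 0,-2,0,0,0,0,0, 0,0,0,0,0,0,0]'
python3 - <<'E'
from plant import r
import cv2
from h import *
c=r.camera("wrist");w=c["color"][:,:,::-1]
for X in [(631.7,-80.5,92),(631.7,-80.5,88),(541,-108.7,75)]:print((proj(c,np.array(X))-[190,40])*4)
s=r.camera("scene")["color"][:,:,::-1][190:265,180:290];t=r.camera("top")["color"][:,:,::-1][160:230,270:345]
for n,im,k in(("w4",w[40:240,190:310],4),("s4",s,7),("t4",t,7)):cv2.imwrite(f"pics/{n}.png",cv2.resize(im,None,fx=k if n!="w4" else 4,fy=k if n!="w4" else 3,interpolation=cv2.INTER_CUBIC))
E
```

```text
time: 8.57
eef_pos: [639.0, -78.9, 201.9]
tool_rot: [[0.002, -0.297, 0.955], [-0.001, 0.955, 0.297], [-1.0, -0.001, 0.002]]
force: [0.0, 0.2, -0.1]
gripper_width: -0.0
[249.15144839 564.17068111]
[249.16760367 559.98827228]
[249.1998278 150.6397206]
```

View pics/w4.png

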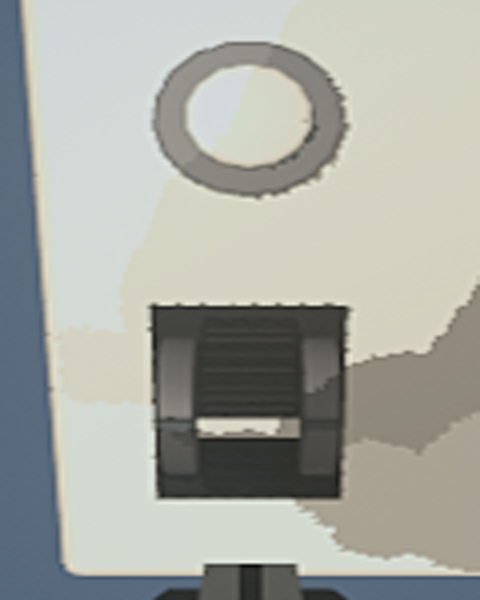

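View pics/s4.png

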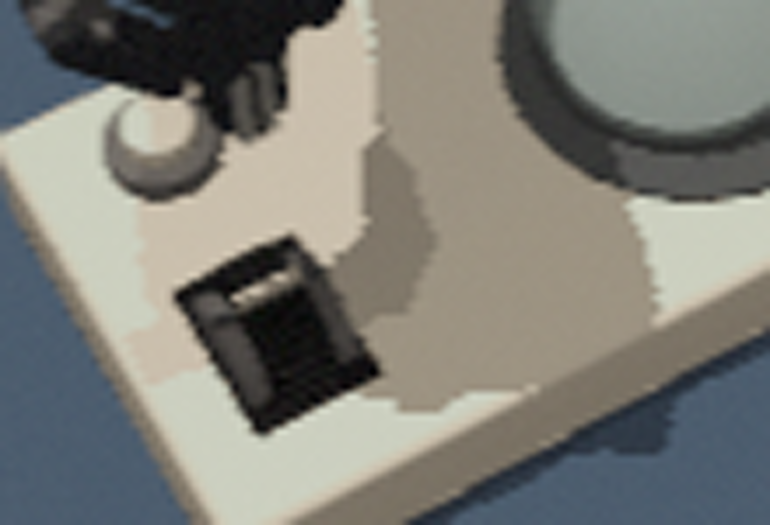

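The bar is exactly between the pointers (w4 crop, row 427), so the wheel is set. Now the button: -102 mm along tool z, then down.

```bash
python3 -m jog '[0,0,0,-5.1,0,0,0, 0,0,0,-5.1,0,0,0, 0,3,0,0,0,0,0, 0,4,0,0,0,0,0, 0,4,0,0,0,0,0]'
python3 -m jog '[0,0.4,0,0,0,0,0, 0,0,0,0,0,0,0, 0,0,0,0,0,0,0, 0,0.1,0,0,0,0,0, 0,0.1,0,0,0,0,0]'
```

```text
time: 9.35
eef_pos: [539.7, -108.9, 88.5]
tool_rot: [[-0.002, -0.296, 0.955], [0.0, 0.955, 0.296], [-1.0, 0.001, -0.002]]
force: [0.3, 0.6, 0.2]
gripper_width: 0.1
time: 9.98
eef_pos: [541.8, -108.9, 85.6]
tool_rot: [[0.001, -0.297, 0.955], [-0.0, 0.955, 0.297], [-1.0, -0.001, 0.001]]
force: [-0.6, 0.0, -0.6]
gripper_width: 0.3
```

```bash
python3 -m jog '[0,0.2,0,0,0,0,0, 0,0.2,0,0,0,0,0, 0,0.2,0,0,0,0,0, 0,0.1,0,0,0,0,0, 0,0,0,0,0,0,0]'
python3 -m jog '[0,0.1,0,0,0,0,0, 0,0.1,0,0,0,0,0, 0,0.1,0,0,0,0,0, 0,0,0,0,0,0,0, 0,0,0,0,0,0,0]'
```

```text
time: 10.6
eef_pos: [541.4, -108.8, 77.8]
tool_rot: [[0.0, -0.297, 0.955], [0.0, 0.955, 0.297], [-1.0, -0.0, 0.0]]
force: [-0.1, -0.2, 3.3]
gripper_width: 0.2
time: 11.22
eef_pos: [541.4, -108.8, 75.9]
tool_rot: [[0.0, -0.297, 0.955], [-0.0, 0.955, 0.297], [-1.0, -0.0, 0.0]]
force: [-3.2, 1.2, 12.9]
gripper_width: -0.2
```

```bash
python3 -m jog '[0,0.1,0,0,0,0,0, 0,0,0,0,0,0,0, 0,0,0,0,0,0,0, 0,0,0,0,0,0,0, 0,0,0,0,0,0,0]'
python3 -m jog '[0,-1,0,0,0,0,0, 0,-4,0,0,0,0,0, 0,-4,0,0,0,0,0, 0,-3,0,-3,0,0,0, 0,0,0,0,0,0,0]'
python3 - <<'E'
from plant import r
import cv2
w=r.camera("wrist")["color"][:,:,::-1]
s=r.camera("scene")["color"][:,:,::-1];t=r.camera("top")["color"][:,:,::-1]
cv2.imwrite("pics/w5.png",cv2.resize(w[30:330,130:370],(720,600)));cv2.imwrite("pics/s5.png",s);cv2.imwrite("pics/t5.png",t)
E
```

```text
time: 11.85
eef_pos: [541.5, -108.8, 75.8]
tool_rot: [[0.0, -0.297, 0.955], [-0.0, 0.955, 0.297], [-1.0, -0.0, 0.0]]
force: [-6.2, 1.7, 20.2]
gripper_width: 0.3
time: 12.48
eef_pos: [512.4, -119.0, 195.8]
tool_rot: [[0.003, -0.295, 0.956], [-0.001, 0.956, 0.295], [-1.0, -0.002, 0.002]]
force: [0.6, 0.1, -0.1]
gripper_width: -0.1
```

View pics/w5.png

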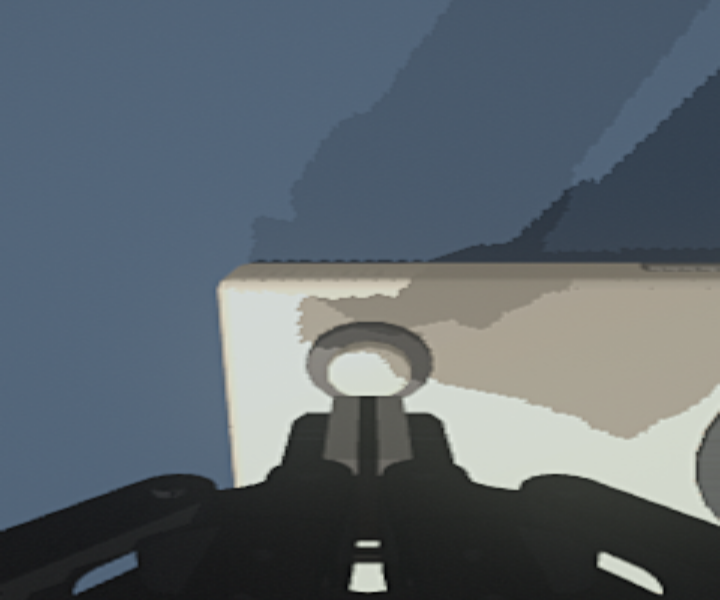

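View pics/s5.png

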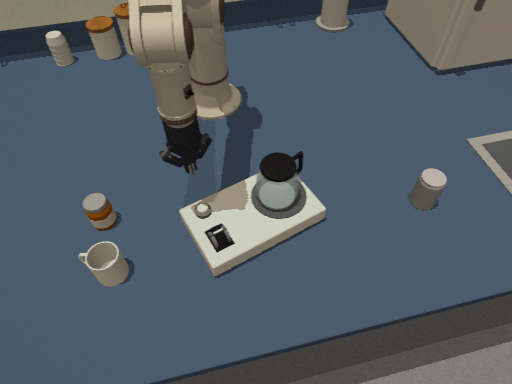

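```bash
python3 - <<'E'
import cv2,numpy as np
b=cv2.imread("pics/s5.png")[190:265,180:290];t=cv2.imread("pics/t5.png");t0=cv2.imread("pics/top0.png")
cv2.imwrite("pics/s5z.png",cv2.resize(b,None,fx=7,fy=7,interpolation=cv2.INTER_CUBIC))
cv2.imwrite("pics/t5c.png",np.vstack([t0[140:260,60:440],t[140:260,60:440]]).repeat(2,0).repeat(2,1))
E
```

```text
(no output)
```

View pics/s5z.png

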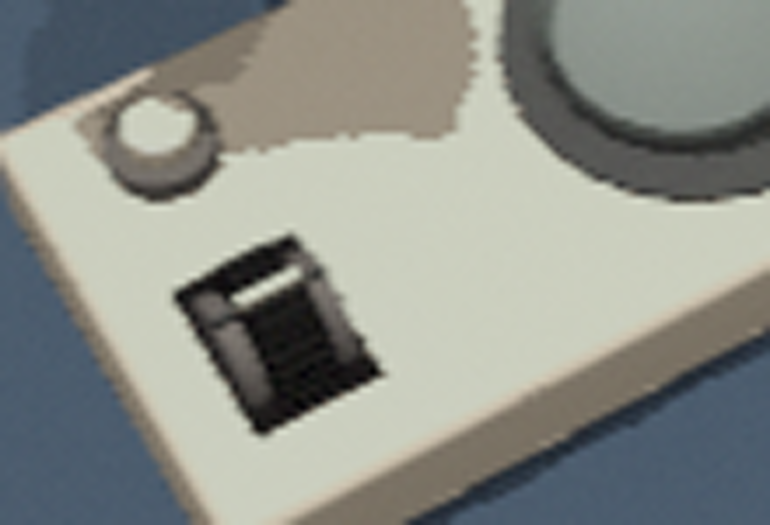

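View pics/t5c.png

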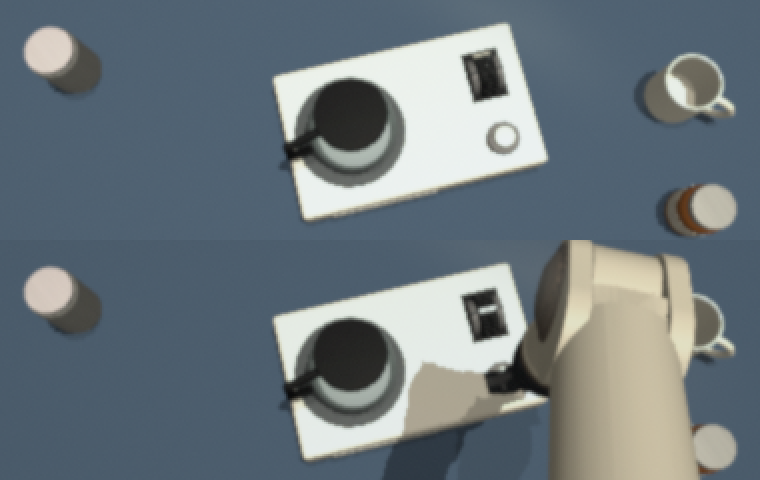

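The bar is still at the top between the pointers, the button is back up, and the jug, mug, jar and tin have not moved. The arm is clear, so I'm handing in.

```bash
python3 -c "
from plant import r
print(r.get_state()['force']);print(r.hand_in())"
```

```text
[ 0.34088808 -0.77855783 -0.37700212]
the job is handed in; nothing more can be done
None
```

The job is done and handed in at about 12.6 s on the robot's clock, well inside the 43 s limit.

**Wheel:** it started two clicks from its mark. I rolled it towards the start button in two 16 mm strokes with the closed fingertips, pressing with about 7 N and looking after each stroke. The wrist and scene pictures show the white bar at the top between the pointers, before and after the button press.

**Button:** I pressed it only after the wheel was set. It reached a hard stop at about z = 76 mm: the force rose from 13 to 20 N with no further travel. I then let it go, and the last picture shows it back up.

**Last checks:** the arm was about 120 mm above the deck, with wrist force near zero. The jug, mug, jar and tin look unmoved in the before and after pictures; in the top view the arm partly hid the mug and jar, but the scene view shows them.

**Disagreement:** the scene camera was about 2 pixels (roughly 5 mm) off the top camera. The wrist view agreed with the top camera, so I used that estimate.

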